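Set the turret stop of a drilling jig and bring the sample up to it

ROBOT

A 6-joint arm with a two-finger parallel gripper is mounted at the origin on a cart in front of the work surface, level with it; the furniture and walls round the work are solid. World frame = base frame: x ahead of the robot, y to its left, z up, the work surface at z = 0. Lengths are in m, angles in rad, forces in N, time in s.
With the tool pointing down it reaches from about 0.425 to 0.95 m from the base axis. Payload 3.5 kg.
Tool frame: the origin (TCP) lies on the centre line of the jaws, within the pads' length; the fingertips stand 14 mm ahead of it and the grasp point (between the pads) lies 5 mm behind it; z points along the fingers, y is the direction in which the jaws open and shut (so a half turn about z gives the same grasp; the last joint's range is limited). The gripper opens to 85 mm and grips with 20 to 120 N. Pads are 22 mm wide; open, the fingers measure 114 mm over their backs; the gripper's body (76 mm by 85 mm) begins 54 mm behind the grasp point. The pads swing forward as they close: fully open they stand 13 mm farther back than shut.
Start: joints at [0.996, 0.286, 1.577, -0, 1.279, -0.15], TCP at [0.278, 0.615, 0.245] pointing down, gripper open.
Joint ranges: [-2.77, 2.77], [-0.9, 2.22], [0.21, 2.48], [-1.53, 4.67], [0.24, 2.81], [-2.84, 2.84]. Speed limits (rad/s): [2.79, 2.79, 3.14, 3.14, 3.14, 3.14].

INTERFACE

Orientations are given as a unit quaternion [x, y, z, w].
In Python, from cell import r gives the robot as it stands.
- The arm moves only by the tool drive_tool, never from a script. Its argument "motion" is a list of rows, each a list of 7 numbers: the turn, a rotation vector about the world's x, y, z in units of 8 degrees (1.0 is 8 degrees), then the shift along the world's x, y, z in units of 50 mm (1.0 is 50 mm), then the opening, from 0 (shut) to 1 (fully open). A call has 1 to 10 rows; each row is the pose to reach, as a shift and turn from the pose measured when the call began; what a row does not reach only later rows make up. A row lasts 1/10 s, in which the tool goes at most 50 mm and 8.59 degrees, less where a joint would pass 70% of its speed; a pose out of reach is approached as far as the arm can. A call with a gripper value outside its range is refused whole. The fingers move at their own pace and stop on an object; "force" is the grip in N (left out, the last holds). Time passes only in rows, so rows that repeat a pose let the fingers close. It gives the time, the measured TCP pose, the force and the opening at its end, in the units of the state.
- r.get_state(): the state, without advancing time (a new reading comes with each control period).
- r.capture(name): name is "scene" or "top" or "wrist"; returns (picture, depth): 480x640x3 uint8, blue, green, red; 480x640 float32, m along the optical axis (not along the pixel's ray), 0 where there is no reading.
- r.camera_info(name): a dict with "fov_y" (degrees; the focal length in pixels is half the picture's height over the tangent of half this angle, whatever the lens; pixels are square), "cx", "cy" (the principal point, pixels), "dist" ([k1, k2, p1, p2, k3] as OpenCV has them; the pictures are not rectified), "eye" and "attitude" of the camera in the world. Camera axes: x right, y up, looking along -z (the intrinsics and any distortion apply to the point x, -y, -z); pixel columns grow to the right and rows downward; lengths in m; the calibration is good to about 2 mm. A picture is of the moment at which its call begins: read the wrist's pose just before it. camera_info takes no time and is no camera call; for the wrist camera it gives the pose at the moment of the call.
- r.finish_job(): hands the job in, once; it reports no verdict.
The state is a dict: "time": time; "qpos": joint angles; "dq": joint speeds; "joint_torque": joint torques, N m; "position": TCP position; "eef_rot": TCP orientation; "wrist_force": force on the tool from outside, world axes, zero at the start; "ft_torque": the same for the moment, N m; "finger_gap": finger opening in m.
Only numpy, scipy, OpenCV 4.12 (cv2) and the standard library are available. Lean on these libraries where they do the work, as an engineer would, in place of code of your own. Each camera call takes 0.05 s, during which the arm holds its last target. There are 200 camera calls.

TASK

Set the drilling jig to its longest stop: with a fingertip, flick the lobed thumbwheel of the stop turret round, click by click, until the longest of its five stop screws has clicked in at the working place, the one nearest the robot, in line with the trough. Then push the sample board along the trough with a fingertip, never lifting it, until its end rests against that screw. Leave the cutter, the hex key and the spare sample in front of the jig where they are.

Things in the scene. Friction and masses are not known exactly. Their poses are not given: they have to be found in the camera images.
- jig: Aluminium and dark steel drilling jig, fixed to the table, turned up to 0.15 rad. Origin on the table under the trough's middle line; +y along the trough to the stop turret (robot's left), +x away from the robot, z up. Base plate x -50..90, y -205..205 mm, 10 mm high. All 'jig' values here are in this frame.
- trough (a point): Middle of the trough's floor: jig x 0, y -62, z 54 mm. The trough runs from jig y -185 to 60 mm, is 60 mm wide (x -30..30), open at both ends and on top; front lip 8 mm high, back fence 24 mm high (top at z 78 mm).
- bush (a point): Top of the steel drill bush over the trough: jig x 0, y 22, z 95 mm. It hangs on a dark bridge arm from the back, which covers jig y 5..39, x -18..70 mm, underside of the bush at z 76, top of the bridge's screws at z 96 mm; the sample passes below.
- wheel_axis (a point): On the turret's level axis (along jig y), in the middle of its black thumbwheel: jig x 24, y 142, z 64 mm. Wheel 20 mm wide along the axis, hub radius 31 mm, five lobes 12 mm thick, centred at radius 44 mm (outermost 50 mm), 72 degrees apart. Seated in a click, two lobes stand 36 degrees before and behind straight up; the gap between them (40 mm) points up.
- turret (a joint): Turret angle, rad, endless both ways; grows as the wheel's top goes away from the robot. 0 or any whole turn = longest screw at the working place; a click each 1.2566 (72 deg). Starts in another click. To gain one, push the robot-side upper lobe over the top to the far side, to lose one the reverse; about 3 N; past half way a spring plunger snaps it into the click and holds it.
- long_tip (a point): Tip of the longest stop screw; turns with the turret. Five steel screws, 10 mm thick, round-ended, stand out 50, 37, 29, 20 and 12 mm (in order round the drum) from the drum's face (jig y 118 mm) towards -y, on a 24 mm radius about the axis; drum radius 32 mm.
- work_place (a point): Working place: where the longest screw's tip must stand, fixed on the jig at jig x 0, y 68, z 64 mm, the point of the screws' circle nearest the robot, level with the axis and on the trough's middle line.
- sample: Grey-faced sample board 110 x 56 x 19 mm, about 80 g, loose, flat in the trough with its length along it (about 2 mm play each side). Origin in the middle of its underside; own x axis = its length, pointing to the turret. Slides easily. Starts with its middle at jig y -105 to -55 mm.
- sample_end (a point): Middle of the sample's end face towards the turret, 55 mm along its x axis from its middle and 9.5 mm above its underside.
- cutter: Trimming cutter, 22 mm wide, 60 mm high, standing on the table in front of the jig's right half (robot's side). Origin under its middle. Leave it alone.
- hex_key: Hex key 41 x 110 x 8 mm lying on the table in front of the turret. Leave it alone.
- spare_sample: Spare sample board 120 x 67 x 19 mm lying on the table in front of the jig's middle. Leave it alone.

How it is judged:
By the outcome, as a careful person would: the job done as asked, in the order asked, and still so for the second after the job is handed in, with the robot touching nothing.
It also fails if it takes over 48 s, if anything falls off the work surface, if the arm or the gripper's body presses on something with over 40 N, if the wrist force passes 120 N, or if a joint passes its speed limit or range.

## Working session

There is one attempt and no reset: what is moved stays moved. The work goes in short steps, Python scripts to look and compute and a tool call to move; the robot and the scene stay as the last step left them, time stands still between calls to the robot, and variables do not carry over. Pictures are saved under pics/ and viewed, on a budget of 10 in all, crops included, one or two more only if the job needs it, and the job is handed in when it is done.

Besides the shell and the picture viewer there is one more tool, called after "Call:" by a JSON object that holds its "api" and its "payload", one argument or row to a line. drive_tool: Moves the arm, as the interface text tells. Its arguments: {"type":"object","properties":{"motion":{"type":"array","items":{"type":"array","items":{"type":"number"}}},"force":{"type":"number"}},"required":["motion"]}

```bash
mkdir -p pics; cat > h.py <<'E'
import numpy as np,cv2
from scipy.spatial.transform import Rotation as R
from cell import r
def cam(n):
    i=r.camera_info(n);f=240/np.tan(np.radians(i["fov_y"])/2)
    return i,np.array([[f,0,i["cx"]],[0,f,i["cy"]],[0,0,1]]),np.array(i["dist"],float)
def rot(i):
    a=np.array(i["attitude"]);return a if a.shape==(3,3) else R.from_quat(a).as_matrix()
def cloud(i,K,D,depth,px):
    px=np.array(px,float).reshape(-1,2)
    n=cv2.undistortPoints(px.reshape(-1,1,2),K,D).reshape(-1,2)
    d=np.array([depth[int(v),int(u)] for u,v in px])
    p=np.c_[n[:,0]*d,-n[:,1]*d,-d]
    return p@rot(i).T+np.array(i["eye"])
def proj(i,K,D,P):
    c=(np.array(P).reshape(-1,3)-np.array(i["eye"]))@rot(i)
    c=c*[1,-1,-1]
    return cv2.projectPoints(c,np.zeros(3),np.zeros(3),K,D)[0].reshape(-1,2)
E
python3 - <<'E'
from h import *
print(r.get_state())
for n in("scene","top"):
    i,K,D=cam(n);print(n,i)
    im,d=r.capture(n);cv2.imwrite(f"pics/{n}1.png",im);np.save(f"{n}1.npy",d)
E
```

```text
{'time': 0.0, 'qpos': array([ 9.95990224e-01,  2.87206363e-01,  1.57819963e+00, -1.61136410e-05,
        1.27857093e+00, -1.49991181e-01]), 'dq': array([ 0.00035507,  0.000482  , -0.00048934,  0.00077625,  0.00074917,
       -0.00140044]), 'joint_torque': array([-5.36138778e-04, -4.05968571e+01, -2.92634815e+01, -1.47239180e-04,
        5.83403205e-03,  4.99805338e-06]), 'position': array([0.27782867, 0.61448319, 0.24390774]), 'eef_rot': array([ 2.10811437e-01,  9.77526018e-01, -1.11743478e-03, -4.15420271e-04]), 'wrist_force': array([-0.33542946, -0.18059575,  0.46195508]), 'ft_torque': array([ 0.04403354, -0.03202073,  0.02529332]), 'finger_gap': 0.08541581348660889}
scene {'fov_y': 42.21370334396659, 'cx': 324.83507159984833, 'cy': 237.69690026168314, 'dist': array([-0.16691291,  0.        ,  0.        ,  0.        ,  0.        ]), 'eye': array([ 0.17187494, -0.50027576,  0.66640967]), 'attitude': array([ 0.37065024, -0.09522352, -0.25307737,  0.88853966])}
top {'fov_y': 54.16245382194957, 'cx': 308.60564279853924, 'cy': 237.33036949081585, 'dist': array([-0.04204736,  0.        ,  0.        ,  0.        ,  0.        ]), 'eye': array([0.38931309, 0.02765681, 0.92463181]), 'attitude': array([-0.03633196,  0.02646321,  0.71051118, -0.70224893])}
```

View pics/scene1.png

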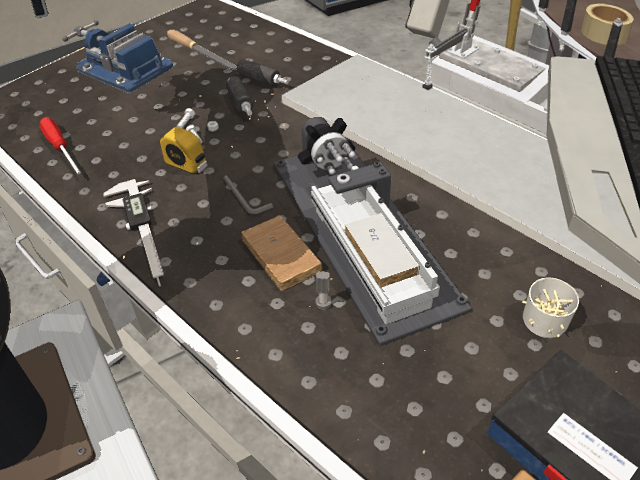

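View pics/top1.png

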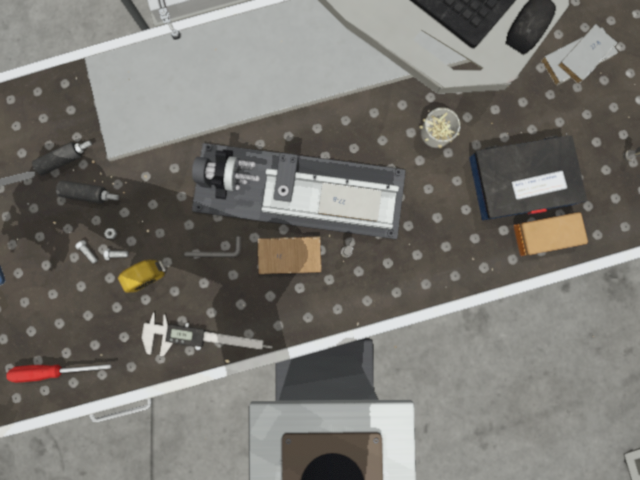

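The scene shows the jig with its bush at (344,178) and the turret at about (335,145). In the top view the base plate corners are about (203,143), (405,166), (397,238) and (193,212), with the bush at (283,190). Next I fit the jig pose and check it in an enlarged overlay.

```bash
cat >> h.py <<'E'
def jw(p,J): # jig mm -> world m
    c,s=np.cos(J[2]),np.sin(J[2]);p=np.array(p,float).reshape(-1,3)/1000
    return np.c_[J[0]+c*p[:,0]-s*p[:,1],J[1]+s*p[:,0]+c*p[:,1],p[:,2]]
E
python3 - <<'E'
from h import *
from scipy.optimize import least_squares
it,Kt,Dt=cam("top");isc,Ks,Ds=cam("scene")
d=np.load("top1.npy")
print(cloud(it,Kt,Dt,d,[(283,190),(350,200),(283,255)]))
PT=[(90,205,10),(90,-205,10),(-50,-205,10),(-50,205,10),(0,22,95)]
UT=np.array([(203,143),(405,166),(397,238),(193,212),(283,190)])
PS=[(0,22,95)];US=np.array([(344,178)])
f=lambda J:np.r_[(proj(it,Kt,Dt,jw(PT,J))-UT).ravel(),(proj(isc,Ks,Ds,jw(PS,J))-US).ravel()]
s=least_squares(f,[0.5,0,-.1]);J=s.x;print(J,f(J).round(1));np.save("J.npy",J)
a=np.radians(np.arange(5)*72)
screws=[(24-24*np.cos(t),118,64+24*np.sin(t)) for t in a]
im=cv2.imread("pics/scene1.png")
L=[50,37,29,20,12]
c=cv2.resize(im[110:210,270:400],None,fx=6,fy=6,interpolation=cv2.INTER_CUBIC)
cv2.imwrite("pics/c1.png",c)
print("base of screws crop px",((proj(isc,Ks,Ds,jw(screws,J))-[270,110])*6).round())
for l in L: print(l,((proj(isc,Ks,Ds,jw([(x,118-l,z) for x,_,z in screws],J))-[270,110])*6).round().tolist())
it2=cv2.imread("pics/top1.png");cv2.imwrite("pics/c2.png",cv2.resize(it2[135:245,185:415],None,fx=3.4,fy=3.4,interpolation=cv2.INTER_CUBIC))
E
```

```text
[[ 0.54915354  0.08385022  0.09445567]
 [ 0.53347685 -0.03773118  0.07025997]
 [ 0.43650207  0.08988539  0.01673567]]
[ 0.54588587  0.06115342 -0.13542941] [-1.2  0.4  0.8  1.5  1.3 -0.7 -1.4  0.   0.5  0.1  0.9 -0.9]
base of screws crop px [[295. 283.]
 [351. 197.]
 [445. 199.]
 [444. 283.]
 [354. 335.]]
50 [[372.0, 393.0], [432.0, 305.0], [527.0, 304.0], [525.0, 390.0], [432.0, 444.0]]
37 [[352.0, 363.0], [410.0, 276.0], [505.0, 276.0], [504.0, 362.0], [411.0, 415.0]]
29 [[339.0, 346.0], [397.0, 259.0], [492.0, 259.0], [491.0, 344.0], [398.0, 397.0]]
20 [[325.0, 326.0], [383.0, 239.0], [477.0, 240.0], [476.0, 325.0], [384.0, 378.0]]
12 [[313.0, 309.0], [370.0, 222.0], [464.0, 223.0], [463.0, 308.0], [372.0, 360.0]]
```

View pics/c1.png

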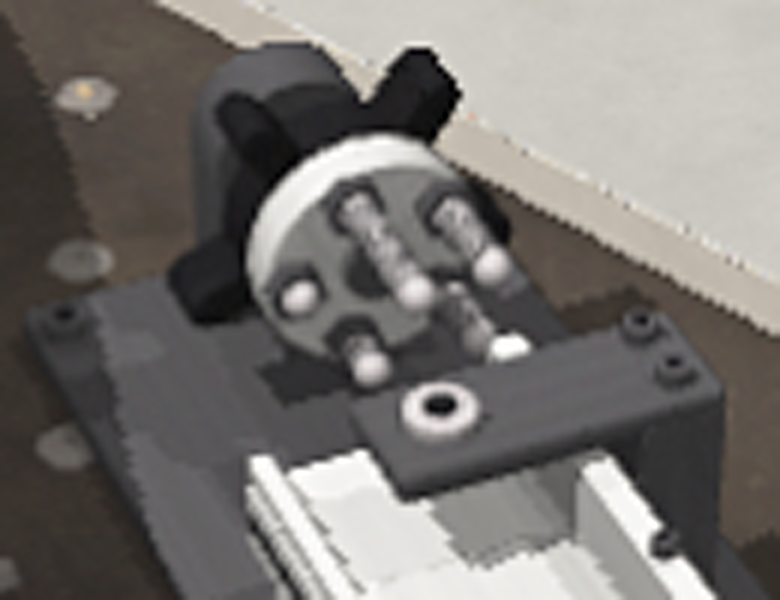

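View pics/c2.png

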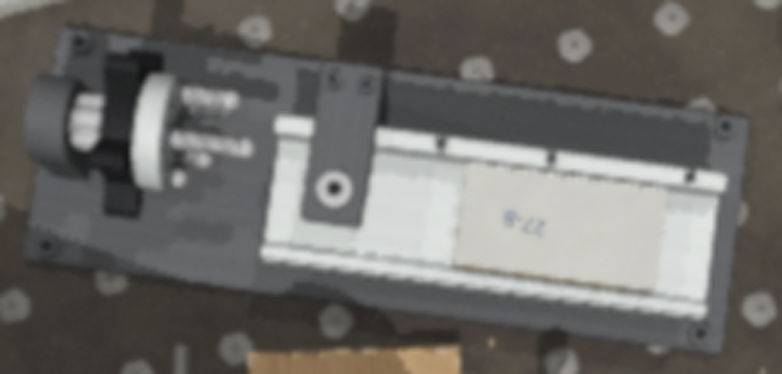

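The crop shows the 12 mm screw in the near working place, tip at about (300,297). The longest is one place above it, tip at (415,290), and the 20 mm one is below at (370,365). So the longest has to come down towards the robot, which means losing one click. I refit with more points and plan the approach.

```bash
python3 - <<'E'
from h import *
from scipy.optimize import least_squares
it,Kt,Dt=cam("top");isc,Ks,Ds=cam("scene")
PT=[(90,205,10),(90,-205,10),(-50,-205,10),(-50,205,10),(0,22,95)]
UT=np.array([(204,141.5),(405,169),(397,238),(193,212),(283,190.3)])
a=np.radians(72)
PS=[(0,22,95),(-50,205,10),(-50,-205,10),(90,-205,10),(24-24*np.cos(a),70,64+24*np.sin(a)),(0,107,64)]
US=np.array([(343.3,177.5),(275,162),(380,341),(470,308),(270+417/6,110+293/6),(270+300/6,110+297/6)])
f=lambda J:np.r_[(proj(it,Kt,Dt,jw(PT,J))-UT).ravel(),(proj(isc,Ks,Ds,jw(PS,J))-US).ravel()]
s=least_squares(f,[0.5,0,-.1],loss="soft_l1");J=s.x;print(J,f(J).round(1));np.save("J.npy",J)
st=r.get_state();print(R.from_quat(st["eef_rot"]).as_matrix().round(3))
print("goal y dir",[-np.sin(J[2]),np.cos(J[2])])
for n,p in dict(A=(85,140,140),wheel=(24,142,64),B=(0,-62,54)).items(): print(n,jw(p,J).round(4))
i,K,D=cam("wrist");print(i["eye"],st["position"],i["fov_y"],(-rot(i)[:,2]).round(2))
E
```

```text
[ 0.54442319  0.06263955 -0.14930754] [-2.1  1.3  0.5  0.7  0.   1.5 -2.3 -0.7 -0.3  0.4  0.4 -0.6 -1.6 -1.1
 -0.1  0.8  2.7 -1.1  1.2  0.9  1.5  1.2]
[[-0.911  0.412 -0.001]
 [ 0.412  0.911 -0.002]
 [ 0.    -0.002 -1.   ]]
goal y dir [np.float64(0.14875341429553837), np.float64(0.9888743204954914)]
A [[0.6493 0.1884 0.14  ]]
wheel [[0.5893 0.1995 0.064 ]]
B [[0.5352 0.0013 0.054 ]]
[0.20779202 0.64712188 0.37353232] [0.27787278 0.6145386  0.24402836] 71.44763621432 [ 0.27 -0.12 -0.95]
```

Call:
{"api": "drive_tool", "payload": {
  "motion": [
    [0,0,0.2,0.6,-0.7,0,0],
    [0,0,0.4,1.2,-1.4,0,0],
    [0,0,0.6,1.8,-2.1,0,0],
    [0,0,0.8,2.4,-2.8,0,0],
    [0,0,1.0,3.0,-3.5,0,0],
    [0,0,1.2,3.6,-4.2,0,0],
    [0,0,1.4,4.2,-4.9,0,0],
    [0,0,1.6,4.8,-5.6,0,0],
    [0,0,1.8,5.4,-6.3,0,0],
    [0,0,1.96,6.0,-7.0,0,0]
  ]
}}

```text
time: 1.1
position: [0.5785, 0.2629, 0.2435]
eef_rot: [0.075, 0.997, -0.001, -0.001]
wrist_force: [0.4, 1.1, -0.6]
finger_gap: -0.0006
```

Call:
{"api": "drive_tool", "payload": {
  "motion": [
    [0,0,0,0.5,-0.5,0,0],
    [0,0,0,1.0,-1.0,-0.3,0],
    [0,0,0,1.4,-1.5,-0.6,0],
    [0,0,0,1.4,-1.5,-0.6,0],
    [0,0,0,1.4,-1.5,-0.6,0]
  ]
}}

```text
time: 1.6
position: [0.6481, 0.1873, 0.2121]
eef_rot: [0.076, 0.997, -0.001, -0.002]
wrist_force: [-0.1, 0.5, 0.3]
finger_gap: -0.0001
```

```bash
python3 - <<'E'
from h import *
J=np.load("J.npy")
st=r.get_state();i,K,D=cam("wrist");im,d=r.capture("wrist")
print(st["time"],st["position"],R.from_quat(st["eef_rot"]).as_matrix().round(3)[:,1],st["wrist_force"],st["finger_gap"])
np.savez("w1.npz",d=d,pos=st["position"])
import pickle;pickle.dump((i,K,D),open("w1.pkl","wb"))
for p in[(24,132,114),(24,142,95),(50,132,100),(24-26,132,100),(0,22,95),(-50,205,10),(90,205,10),(24,118,96)]:print(p,proj(i,K,D,jw(p,J)).round())
cv2.imwrite("pics/w1.png",im)
E
```

```text
1.6 [0.64811344 0.1872885  0.21211511] [ 0.151  0.989 -0.003] [-0.13777436  0.46604777  0.26164188] -5.546371758711588e-05
(24, 132, 114) [[310. 165.]]
(24, 142, 95) [[325. 163.]]
(50, 132, 100) [[311. 200.]]
(-2, 132, 100) [[310. 124.]]
(0, 22, 95) [[153. 128.]]
(-50, 205, 10) [[394.  71.]]
(90, 205, 10) [[386. 223.]]
(24, 118, 96) [[291. 163.]]
```

View pics/w1.png

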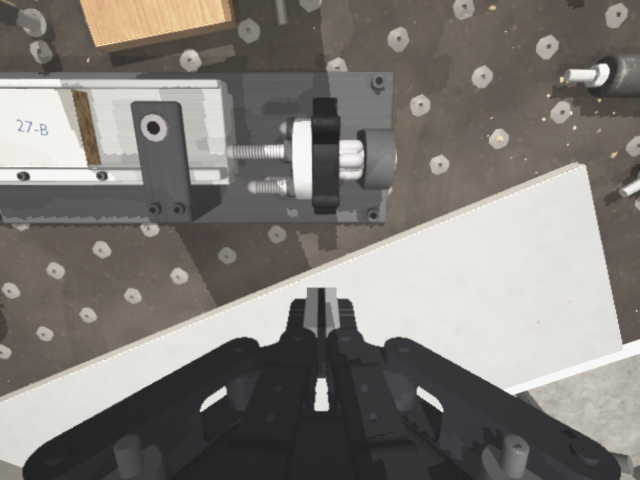

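The wrist view shows bush (153,127) and plate corners (378,80) and (374,215), which match the fitted pose to about 1 mm. The tool is beyond the wheel. I go down behind the far upper lobe.

Call:
{"api": "drive_tool", "payload": {
  "motion": [
    [0,0,0,0,0,-0.7,0],
    [0,0,0,0,0,-1.4,0],
    [0,0,0,0,0,-2.1,0],
    [0,0,0,0,0,-2.1,0],
    [0,0,0,0,0,-2.1,0]
  ]
}}

```text
time: 2.15
position: [0.6477, 0.1893, 0.1088]
eef_rot: [0.074, 0.997, -0.001, -0.001]
wrist_force: [0.4, 0.6, 0.9]
finger_gap: 0.0004
```

Call:
{"api": "drive_tool", "payload": {
  "motion": [
    [0,0,0,-0.14,0.02,0,0],
    [0,0,0,-0.28,0.04,0.02,0],
    [0,0,0,-0.4,0.06,0.08,0],
    [0,0,0,-0.5,0.075,0.14,0],
    [0,0,0,-0.6,0.09,0.18,0],
    [0,0,0,-0.7,0.105,0.2,0],
    [0,0,0,-0.8,0.12,0.2,0],
    [0,0,0,-0.88,0.132,0.2,0],
    [0,0,0,-0.88,0.132,0.2,0]
  ]
}}

```text
time: 3.05
position: [0.6063, 0.1961, 0.124]
eef_rot: [0.074, 0.997, -0.0, 0.003]
wrist_force: [1.7, -0.7, 12.8]
finger_gap: -0.0005
```

```bash
python3 - <<'E'
from h import *
im,d=r.capture("scene");w,_=r.capture("wrist")
cv2.imwrite("pics/s2.png",np.vstack([cv2.resize(im[80:205,240:440],(640,400),interpolation=cv2.INTER_CUBIC),w[60:260,:]]))
E
```

```text
(no output)
```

View pics/s2.png

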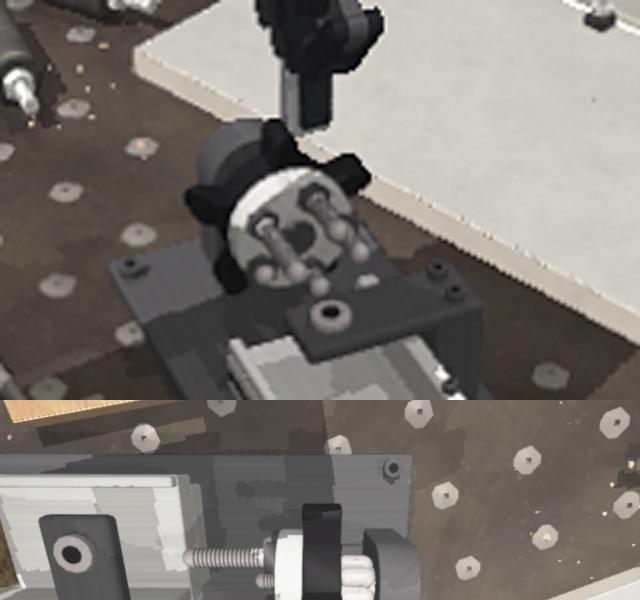

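The lobe stands at about its top position, (280,145) in the crop, with the finger behind it at (310,125). It needs a few millimetres more to pass half way.

Call:
{"api": "drive_tool", "payload": {
  "motion": [
    [0,0,0,-0.06,0.009,-0.02,0],
    [0,0,0,-0.12,0.018,-0.02,0],
    [0,0,0,-0.18,0.027,-0.02,0],
    [0,0,0,-0.22,0.033,0,0],
    [0,0,0,-0.22,0.033,0,0]
  ]
}}

```text
time: 3.65
position: [0.5936, 0.1978, 0.1225]
eef_rot: [0.074, 0.997, -0.001, 0.0]
wrist_force: [-0.2, -0.3, -0.1]
finger_gap: -0.0003
```

```bash
python3 - <<'E'
from h import *
im,d=r.capture("scene");w,_=r.capture("wrist")
cv2.imwrite("pics/s3.png",np.vstack([cv2.resize(im[80:205,240:440],(640,400),interpolation=cv2.INTER_CUBIC),w[60:260,:]]))
E
```

```text
(no output)
```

View pics/s3.png

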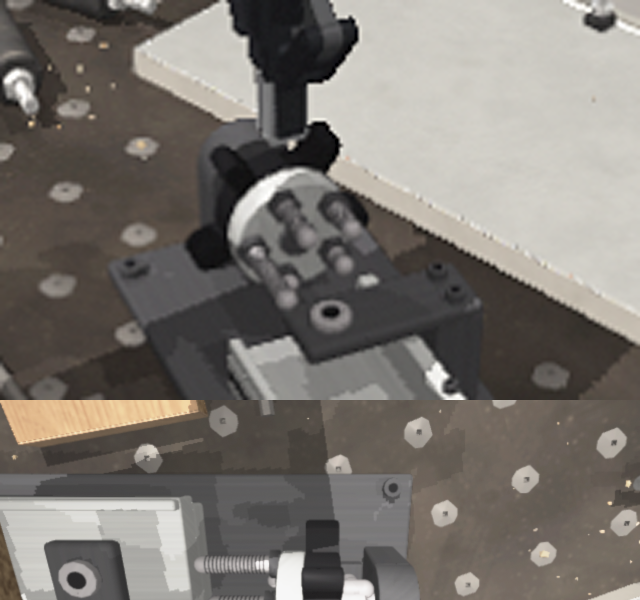

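The wheel has snapped over. The longest screw now lies at the near working place, with its base at (255,250) and tip at (287,297), as predicted, and the force is zero. I lift, move behind the sample's right end and go down.

Call:
{"api": "drive_tool", "payload": {
  "motion": [
    [0,0,0,0,0,0.8,0],
    [0,0,0,0,0,1.6,0],
    [0,0,0,-0.2,-0.8,2,0],
    [0,0,0,-0.4,-1.7,2,0],
    [0,0,0,-0.6,-2.6,2,0],
    [0,0,0,-0.8,-3.5,2,0],
    [0,0,0,-1.0,-4.4,2,0],
    [0,0,0,-1.25,-5.3,2,0],
    [0,0,0,-1.53,-6.36,2,0],
    [0,0,0,-1.53,-6.36,2,0]
  ]
}}

```text
time: 4.75
position: [0.5165, -0.1246, 0.2225]
eef_rot: [0.077, 0.997, -0.001, 0.001]
wrist_force: [-1.1, 0.6, -0.5]
finger_gap: -0.0001
```

Call:
{"api": "drive_tool", "payload": {
  "motion": [
    [0,0,0,0,0,0,0],
    [0,0,0,0,0,0,0],
    [0,0,0,0,0,0,0]
  ]
}}

```text
time: 5.05
position: [0.5167, -0.1233, 0.2223]
eef_rot: [0.076, 0.997, -0.001, 0.0]
wrist_force: [-0.0, 0.4, -1.0]
finger_gap: 0.0004
```

```bash
python3 - <<'E'
from h import *
J=np.load("J.npy");st=r.get_state();i,K,D=cam("wrist");im,d=r.capture("wrist")
p=st["position"];c,s=np.cos(J[2]),np.sin(J[2]);q=p[:2]-J[:2]
print(st["time"],p,"jig",c*q[0]+s*q[1],-s*q[0]+c*q[1],R.from_quat(st["eef_rot"]).as_matrix()[:,1:].round(3))
P=[(0,-154,73),(0,-45,73),(0,-185,54)];print(proj(i,K,D,jw(P,J)).round())
cv2.imwrite("pics/w4.png",im)
E
```

```text
5.05 [ 0.51667461 -0.12326179  0.22227935] jig 0.00021360007400000533 -0.1879607597478711 [[ 0.152  0.   ]
 [ 0.988 -0.002]
 [-0.002 -1.   ]]
[[360. 230.]
 [486. 229.]
 [324. 224.]]
```

View pics/w4.png

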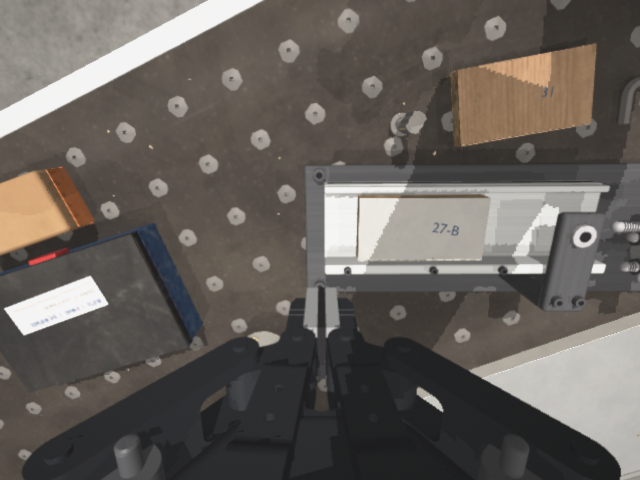

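The sample spans (358–488, 228), which matches the estimate: its rear end is at jig y about -155. I go down into the trough behind it and push slowly.

Call:
{"api": "drive_tool", "payload": {
  "motion": [
    [0,0,0,0,0,-0.8,0],
    [0,0,0,0,0,-1.6,0],
    [0,0,0,0,0,-2.4,0],
    [0,0,0,0,0,-2.9,0],
    [0,0,0,0,0,-2.95,0],
    [0,0,0,0,0,-2.95,0]
  ]
}}

```text
time: 5.7
position: [0.5169, -0.1223, 0.0747]
eef_rot: [0.075, 0.997, -0.001, -0.0]
wrist_force: [0.4, 0.6, 1.0]
finger_gap: -0.0002
```

Call:
{"api": "drive_tool", "payload": {
  "motion": [
    [0,0,0,0.015,0.1,0,0],
    [0,0,0,0.03,0.2,0,0],
    [0,0,0,0.045,0.3,0,0],
    [0,0,0,0.06,0.4,0,0],
    [0,0,0,0.075,0.5,0,0],
    [0,0,0,0.09,0.6,0,0],
    [0,0,0,0.105,0.7,0,0],
    [0,0,0,0.12,0.8,0,0],
    [0,0,0,0.135,0.9,0,0],
    [0,0,0,0.15,1.0,0,0]
  ]
}}

```text
time: 6.7
position: [0.5254, -0.0727, 0.0757]
eef_rot: [0.075, 0.997, -0.002, 0.001]
wrist_force: [-0.1, -2.8, 6.3]
finger_gap: -0.0001
```

Call:
{"api": "drive_tool", "payload": {
  "motion": [
    [0,0,0,0.015,0.1,0,0],
    [0,0,0,0.03,0.2,0,0],
    [0,0,0,0.045,0.3,0,0],
    [0,0,0,0.06,0.4,0,0],
    [0,0,0,0.075,0.5,0,0],
    [0,0,0,0.09,0.6,0,0],
    [0,0,0,0.105,0.7,0,0],
    [0,0,0,0.12,0.8,0,0],
    [0,0,0,0.135,0.9,0,0],
    [0,0,0,0.15,1.0,0,0]
  ]
}}

```text
time: 7.7
position: [0.5329, -0.0223, 0.0758]
eef_rot: [0.075, 0.997, -0.002, 0.001]
wrist_force: [-0.8, -2.7, 4.2]
finger_gap: 0.0
```

Call:
{"api": "drive_tool", "payload": {
  "motion": [
    [0,0,0,0,0,0.06,0],
    [0,0,0,0,0,0.08,0],
    [0,0,0,0,0,0.08,0]
  ]
}}

```text
time: 8.0
position: [0.5323, -0.0218, 0.0792]
eef_rot: [0.075, 0.997, -0.001, 0.0]
wrist_force: [0.3, 0.2, 0.2]
finger_gap: 0.0002
```

Call:
{"api": "drive_tool", "payload": {
  "motion": [
    [0,0,0,0.015,0.1,0,0],
    [0,0,0,0.03,0.2,0,0],
    [0,0,0,0.045,0.3,0,0],
    [0,0,0,0.06,0.4,0,0]
  ]
}}

```text
time: 8.4
position: [0.5352, -0.0012, 0.0789]
eef_rot: [0.075, 0.997, -0.001, 0.0]
wrist_force: [0.3, -0.6, -0.2]
finger_gap: -0.0001
```

```bash
python3 - <<'E'
from h import *
J=np.load("J.npy");st=r.get_state();i,K,D=cam("wrist");im,d=r.capture("wrist");s2,_=r.capture("scene")
p=st["position"];c,s=np.cos(J[2]),np.sin(J[2]);q=p[:2]-J[:2]
print(st["time"],p,"jig",c*q[0]+s*q[1],-s*q[0]+c*q[1],st["wrist_force"])
cv2.imwrite("pics/w5.png",np.vstack([im[100:380],cv2.resize(s2[110:320,240:480],(640,560))[:300]]))
E
```

```text
8.4 [ 0.535168   -0.00120485  0.07894468] jig 0.00034485639504421885 -0.0645108227857882 [ 0.30888123 -0.57507221 -0.17131747]
```

View pics/w5.png

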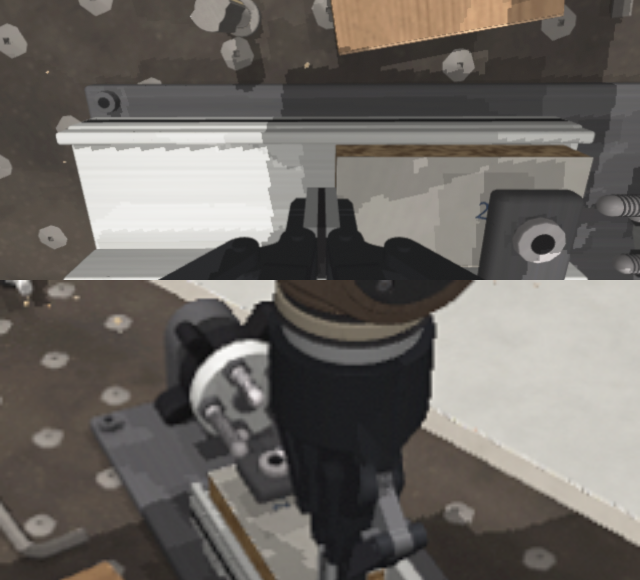

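The finger is behind the sample, whose rear edge is at (336,155). Its front edge, at about (590,155), is a few millimetres short of the screw tip at (597,207), and the force is small. I push on slowly.

Call:
{"api": "drive_tool", "payload": {
  "motion": [
    [0,0,0,0.006,0.04,0,0],
    [0,0,0,0.012,0.08,0,0],
    [0,0,0,0.018,0.12,0,0]
  ]
}}

```text
time: 8.8
position: [0.5362, 0.0051, 0.0791]
eef_rot: [0.075, 0.997, -0.001, 0.0]
wrist_force: [0.6, -0.1, 0.5]
finger_gap: 0.0003
```

Call:
{"api": "drive_tool", "payload": {
  "motion": [
    [0,0,0,0.006,0.04,0,0],
    [0,0,0,0.009,0.06,0,0],
    [0,0,0,0.009,0.06,0,0]
  ]
}}

```text
time: 9.1
position: [0.5367, 0.0083, 0.0791]
eef_rot: [0.075, 0.997, -0.001, 0.0]
wrist_force: [0.2, 0.1, -0.4]
finger_gap: 0.0001
```

Call:
{"api": "drive_tool", "payload": {
  "motion": [
    [0,0,0,0.006,0.04,0,0],
    [0,0,0,0.009,0.06,0,0],
    [0,0,0,0.009,0.06,0,0]
  ]
}}

```text
time: 9.4
position: [0.5372, 0.0114, 0.0791]
eef_rot: [0.075, 0.997, -0.001, 0.0]
wrist_force: [-0.3, -0.4, 0.1]
finger_gap: -0.0003
```

Call:
{"api": "drive_tool", "payload": {
  "motion": [
    [0,0,0,0.006,0.04,0,0],
    [0,0,0,0.009,0.06,0,0],
    [0,0,0,0.009,0.06,0,0]
  ]
}}

```text
time: 9.7
position: [0.5376, 0.0143, 0.0791]
eef_rot: [0.075, 0.997, -0.001, 0.0]
wrist_force: [0.4, -0.8, 0.6]
finger_gap: -0.0003
```

```bash
python3 - <<'E'
from h import *
im,d=r.capture("wrist");t,_=r.capture("top")
cv2.imwrite("pics/w6.png",np.vstack([im[100:380],cv2.resize(t[140:230,230:410],(640,320),interpolation=cv2.INTER_CUBIC)]))
E
```

```text
(no output)
```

View pics/w6.png

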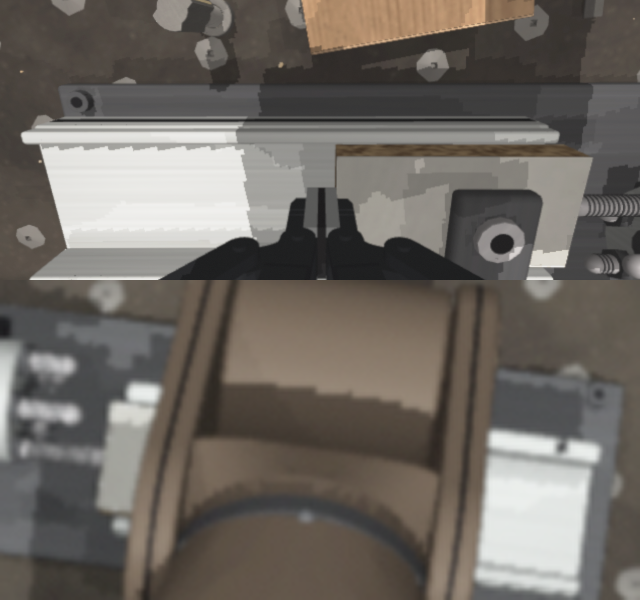

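Sample and screw are now about touching: the edge at (587,207) overlaps the screw tip at about 582. The finger is only about 7 mm half-thick. I creep on until the force shows contact.

Call:
{"api": "drive_tool", "payload": {
  "motion": [
    [0,0,0,0.003,0.02,0,0],
    [0,0,0,0.003,0.02,0,0]
  ]
}}

```text
time: 10.0
position: [0.5377, 0.0146, 0.0791]
eef_rot: [0.075, 0.997, -0.002, 0.0]
wrist_force: [-1.1, -6.3, -0.2]
finger_gap: 0.0
```

Call:
{"api": "drive_tool", "payload": {
  "motion": [
    [0,0,0,0.003,0.02,0,0],
    [0,0,0,0.004,0.03,0,0]
  ]
}}

```text
time: 10.2
position: [0.5379, 0.0147, 0.0791]
eef_rot: [0.074, 0.997, -0.003, 0.0]
wrist_force: [-1.6, -8.4, -0.1]
finger_gap: 0.0001
```

Call:
{"api": "drive_tool", "payload": {
  "motion": [
    [0,0,0,0.003,0.02,0,0],
    [0,0,0,0.004,0.03,0,0]
  ]
}}

```text
time: 10.4
position: [0.538, 0.0148, 0.0792]
eef_rot: [0.074, 0.997, -0.005, -0.0]
wrist_force: [-0.7, -9.7, -0.2]
finger_gap: -0.0
```

The sample is firmly against the screw: 10 N and no more motion. I back straight off, lift, and look.

Call:
{"api": "drive_tool", "payload": {
  "motion": [
    [0,0,0,-0.03,-0.2,0,0],
    [0,0,0,-0.09,-0.6,0,0],
    [0,0,0,-0.09,-0.6,0,0],
    [0,0,0,-0.09,-0.6,0.8,0],
    [0,0,0,-0.09,-0.6,1.6,0],
    [0,0,0,-0.3,-1.4,2.4,0],
    [0,0,0,-0.6,-2.3,2.8,0],
    [0,0,0,-0.9,-3.2,2.8,0],
    [0,0,0,-1.0,-4.0,2.8,0],
    [0,0,0,-1.0,-4.0,2.8,0]
  ]
}}

```text
time: 11.4
position: [0.4876, -0.189, 0.2201]
eef_rot: [0.077, 0.997, -0.005, 0.001]
wrist_force: [0.4, -0.1, -0.8]
finger_gap: -0.0002
```

```bash
python3 - <<'E'
from h import *
s,_=r.capture("scene");t,_=r.capture("top")
cv2.imwrite("pics/f.png",np.vstack([cv2.resize(s[100:300,240:500],(640,492)[:2])[:300],cv2.resize(t[135:265,180:410],(530,300),interpolation=cv2.INTER_CUBIC)]) if 0 else np.hstack([cv2.resize(s[100:340,230:430],(400,480),interpolation=cv2.INTER_CUBIC),cv2.resize(t[130:270,185:302],(400,480),interpolation=cv2.INTER_CUBIC)]))
E
```

```text
(no output)
```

View pics/f.png

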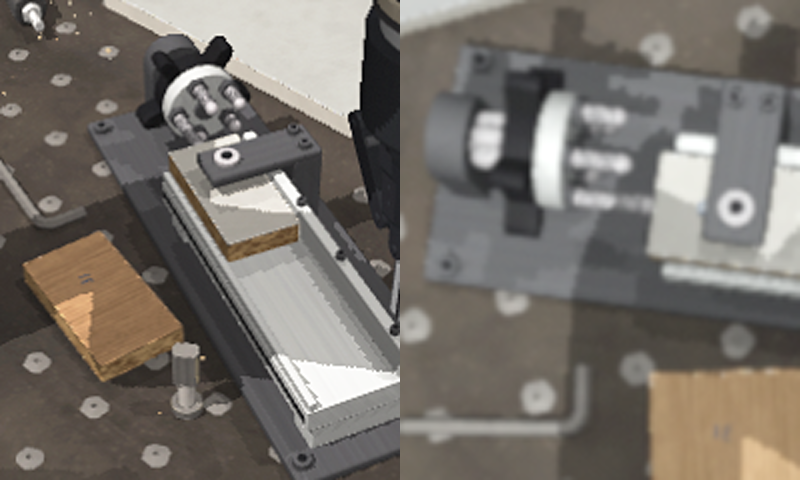

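The final view shows the sample flat under the bridge, its end meeting the longest screw (top crop about (652,205)). The wheel is seated, and the cutter, hex key and spare sample look undisturbed. I hand it in.

```bash
python3 -c "
from h import *
print(r.finish_job(),r.get_state()['time'])"
```

```text
the job is handed in; nothing more can be done
the job is handed in; nothing more can be done
```

The jig is set to its longest stop, the sample board rests against that screw, and the job is handed in at about 11.5 s of the 48 s allowed.

- **Turret:** the longest screw started one click above the working place. I pushed the far upper lobe towards the robot over the top, one click. The picture afterwards shows the longest screw at the working place with its tip where predicted.
- **Sample:** I pushed it along the trough with the closed fingertips until the force rose to about 10 N and it stopped moving. Then I backed off without lifting it.
- **Last check:** the final pictures show the sample flat with its end against the screw and the wheel seated. The cutter, hex key and spare sample look where they were; I judged that by eye, not by measuring.
- **Readings that disagreed:** upward forces of about 13 N appeared during the flick and 4–6 N early in the push. I put the second down to the fingertip rubbing the trough floor. I raised it about 4 mm and the force went away.

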